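Find the start key that still snaps in, and guard it

ROBOT

A 6-joint arm with a two-finger parallel gripper is mounted at the origin on a cart in front of the work surface, level with it; the furniture and walls round the work are solid. World frame = base frame: x ahead of the robot, y to its left, z up, the work surface at z = 0. Lengths are in mm, angles in rad, forces in N, time in s.
With the tool pointing down it reaches from about 275 to 750 mm from the base axis. Payload 10.2 kg.
Tool frame: the origin (TCP) lies on the front face of the gripper's body, between the roots of the fingers; the fingertips stand 73 mm ahead of it and the grasp point (between the pads) lies ctrl.grip_depth ahead of it (ctrl.grip_depth is the distance from the TCP to the grasp point, in mm); z points along the fingers, y is the direction in which the jaws open and shut (so a half turn about z gives the same grasp; the last joint's range is limited). The gripper opens to 85 mm and grips with 20 to 120 N. Pads are 22 mm wide; open, the fingers measure 114 mm over their backs; the gripper's body (76 mm by 85 mm) begins 54 mm behind the grasp point. The pads swing forward as they close: fully open they stand 13 mm farther back than shut.
Start: joints at [-1.431, 0.313, 1.498, -0, 1.331, -0.223], TCP at [186.307, -490.838, 303.894] pointing down, gripper open.
Joint ranges: [-2.94, 2.94], [-0.97, 2.17], [0.19, 2.56], [-1.23, 4.37], [0.02, 3.11], [-2.88, 2.88]. Speed limits (rad/s): [2.39, 2.39, 3.01, 3.14, 3.14, 3.14].

INTERFACE

Orientations are given as a unit quaternion [w, x, y, z].
In Python, from rig import readout, capture, ctrl, nets gives the robot as it stands. The module is installed in compiled form; this text tells all that it offers.
- The arm moves only by the tool apply_moves, never from a script. Its argument "targets" is a list of rows, each a list of 4 numbers: the shift along the tool's x, y, z in cm, then the turn about the tool's z in degrees. A call has 1 to 8 rows; each row shifts and turns the commanded pose from where the row before left it, along the tool's axes as they then stand; what a row does not reach is not made up. A row lasts 1/10 s, in which the tool goes at most 50 mm and 8.59 degrees, less where a joint would pass 70% of its speed; a pose out of reach is approached as far as the arm can. A call with a gripper value outside its range is refused whole. "grip" is the finger opening in cm, from 0 to 8.54, set as the call begins (left out, the last holds). The fingers move at their own pace and stop on an object; "force" is the grip in N (left out, the last holds). Time passes only in rows, so rows that do not move let the fingers close. It gives the time, the measured TCP pose, the force and the opening at its end, in the units of the state.
- readout.sense(): the state, without advancing time (a new reading comes with each control period).
- capture(name): name is "side" or "top"; returns a dict with "img" (480x640x3 uint8, red, green, blue), "fov_y" (degrees; the focal length in pixels is half the picture's height over the tangent of half this angle, whatever the lens; pixels are square), "cx", "cy" (the principal point, pixels), "eye" and "rotation" of the camera in the world. Camera axes: x right, y down, z forward; pixel columns grow to the right and rows downward; lengths in mm; the calibration is good to about 2 mm. A picture is of the moment at which its call begins. There is no depth.
- ctrl.finish_job(): hands the job in, once; it reports no verdict.
Trained networks look in the newest picture that a camera, given by its name, has taken for a name from the list of things; names that differ only in an ending like _2 or _b are one class to them, and where a whole thing is asked for, a point or a joint stands for the part that bears it (a point fixed in the world has none). Each returns a list of dicts, best first, with "score" (0 to 1); they miss things now and then, are a little off and sometimes report something else, mostly with a low value. They report only what shows in the picture. A call takes as long as a camera call. They do not tell look-alikes from the thing itself.
- nets.boxes_of(camera, target): "location" ([column, row] as shares, 0 to 1, of the picture: columns of its width, rows of its height, amid what is visible of it).
The state is a dict: "time_s": time; "joints": joint angles; "dq": joint speeds; "tau": joint torques, N m; "eef_pos": TCP position; "ee_rot": TCP orientation; "force": force on the tool from outside, world axes, zero at the start; "wrist_torque": the same for the moment, N m; "grip_width": opening from 0.0 (shut) to 1.0 (fully open).
Only numpy, scipy, OpenCV 4.12 (cv2) and the standard library are available. Lean on these libraries where they do the work, as an engineer would, in place of code of your own. Each camera call takes 0.05 s, during which the arm holds its last target.

TASK

Only one of the three start keys on the grey key box still works: pressed slowly it snaps over and stays in, while the two worn ones just stay soft and spring back. Feel the keys gently one after another until one snaps in, without forcing it further and without driving a soft key down onto its stop, and let go of it; then put the loose guard ring over the key that stayed in, so that the ring stands flat on the box round it. Leave the things round about where they are.

Things in the scene. Friction and masses are not known exactly. Their poses are not given: they have to be found in the camera images.
- station: long grey key box fixed on the worktop, 100 mm deep (x) and 270 mm long (y), top 45 mm above the worktop; three key units in a row along its y, 80 mm apart, order not told. One key works, two are worn. Any key breaks at more than 12 N. Origin: middle of its underside
- unit_a: one of three look-alike key units. Origin: on the box top, on the key's axis; z up, y along the row. Steel collar 39 mm across, 16 mm high, top edge bevelled; above it a stem and a black round cap 26 mm across, 8 mm thick. The cap's top at rest stands 34 to 52 mm above the origin: each key is screwed in to its own height, which is not told
- key_a (a joint): travel of unit_a's cap, m, 0 at rest, grows as pressed. Working key: rises steeply to about 6.5 N at 2 mm, then gives way; past 4.5 mm it snaps down by itself to 7 mm, its stop, and stays in. Worn key: weak spring (0.6 N at first, 0.5 N per mm), never gives way, springs back; hard stop at 10 mm, so let go of it at 5 to 8 mm
- unit_b: one of three look-alike key units. Origin: on the box top, on the key's axis; z up, y along the row. Steel collar 39 mm across, 16 mm high, top edge bevelled; above it a stem and a black round cap 26 mm across, 8 mm thick. The cap's top at rest stands 34 to 52 mm above the origin: each key is screwed in to its own height, which is not told
- key_b (a joint): travel of unit_b's cap, m, 0 at rest, grows as pressed. Working key: rises steeply to about 6.5 N at 2 mm, then gives way; past 4.5 mm it snaps down by itself to 7 mm, its stop, and stays in. Worn key: weak spring (0.6 N at first, 0.5 N per mm), never gives way, springs back; hard stop at 10 mm, so let go of it at 5 to 8 mm
- unit_c: one of three look-alike key units. Origin: on the box top, on the key's axis; z up, y along the row. Steel collar 39 mm across, 16 mm high, top edge bevelled; above it a stem and a black round cap 26 mm across, 8 mm thick. The cap's top at rest stands 34 to 52 mm above the origin: each key is screwed in to its own height, which is not told
- key_c (a joint): travel of unit_c's cap, m, 0 at rest, grows as pressed. Working key: rises steeply to about 6.5 N at 2 mm, then gives way; past 4.5 mm it snaps down by itself to 7 mm, its stop, and stays in. Worn key: weak spring (0.6 N at first, 0.5 N per mm), never gives way, springs back; hard stop at 10 mm, so let go of it at 5 to 8 mm
- ring_mid (a point): loose plain grey guard ring (open tube), standing upright on the worktop right of the key box: 53 mm outside, 45 mm inside, 58 mm high, 80 g. This point is its centre, half-way up; z along its axis. It drops over a unit's collar with 3 mm to spare all round and then stands on the box top, its centre 29 mm above the unit's origin, the latched cap inside it
- roll: bystander, to be left alone: white roll of labels, 66 mm across, 39 mm high, standing on its flat side; origin at the middle of its underside
- counter: bystander, to be left alone: small round hand tally counter, 44x51x30 mm; origin at the middle of its underside
- marker: bystander, to be left alone: marker pen lying down, 122 mm long, 14 mm thick; origin at the middle of its underside
- cap_x: bystander, to be left alone: gold jar cap, 64 mm across, 10 mm high, to the right; origin at the middle of its underside
- cap_y: bystander, to be left alone: gold jar cap, 64 mm across, 10 mm high, to the left; origin at the middle of its underside
- jar_x: bystander, to be left alone: glass jar of paste, 70 mm across, 113 mm high; origin at the middle of its underside
- funnel: bystander, to be left alone: funnel, 68 mm across, 72 mm high, standing mouth down at the back; origin at the middle of its underside
Mind the look-alikes: they are no part of the job. What is shaped like the part that bears ring_mid but purple is not meant.

How it is judged:
By the outcome, as a careful person would: the job done as asked, in the order asked, and still so for the second after the job is handed in, with the robot touching nothing.
It also fails if it takes over 72 s, if anything falls off the work surface, if the arm or the gripper's body presses on something with over 40 N, if the wrist force passes 120 N, or if a joint passes its speed limit or range.

## Working session

There is one attempt and no reset: what is moved stays moved. The work goes in short steps, Python scripts to look and compute and a tool call to move; the robot and the scene stay as the last step left them, time stands still between calls to the robot, and variables do not carry over. Pictures are saved under pics/ and viewed, and the job is handed in when it is done.

Besides the shell and the picture viewer there is one more tool, called after "Emit:" in YAML: its name, and indented under it one key for each argument. apply_moves: Moves the arm, as the interface text tells. Its arguments: {"type":"object","properties":{"targets":{"type":"array"},"grip":{"type":"number"},"force":{"type":"number"}},"required":["targets"]}

```bash
mkdir -p pics; python3 - <<'E'
from rig import readout, capture, ctrl, nets
import cv2
s=readout.sense();print(s, ctrl.grip_depth)
for n in("side","top"):
    c=capture(n);cv2.imwrite(f"pics/{n}0.png",c["img"][:,:,::-1]);print(n,c["fov_y"],c["cx"],c["cy"],c["eye"],c["rotation"])
    for t in("station","unit_a","ring_mid"):
        print(t,[( [round(b["location"][0]*640),round(b["location"][1]*480)],round(b["score"],2)) for b in nets.boxes_of(n,t)])
E
```

```text
{'time_s': 0.0, 'joints': array([-1.43140664e+00,  3.13469579e-01,  1.49840237e+00,  2.28793559e-05,
        1.33096735e+00, -2.23411999e-01]), 'dq': array([ 0.00104224, -0.00129313, -0.00053497,  0.00041111,  0.00161065,
        0.00078914]), 'tau': array([ 5.44119321e-04, -4.12253630e+01, -2.59739792e+01, -1.39507501e-04,
        4.11225119e-03,  1.74006209e-05]), 'eef_pos': array([ 186.28567225, -490.68256458,  303.33805562]), 'ee_rot': array([-6.22308013e-04,  9.83592235e-01,  1.80404895e-01,  3.72796439e-05]), 'force': array([-0.4926328 , -0.40672058,  0.74477192]), 'wrist_torque': array([0.05338939, 0.03670879, 0.03832684]), 'grip_width': 0.9989422175284861} 53.900000000000006
side 47.28337007736812 314.3953628537463 231.83293153891734 [611.36896922 777.8725986  813.17921435] [-0.00536072  0.0304973   0.91389384 -0.40477059]
station [([319, 290], 0.7)]
unit_a [([321, 239], 0.97), ([317, 264], 0.82), ([314, 296], 0.8)]
ring_mid [([365, 182], 0.76), ([319, 147], 0.56)]
top 43.287220621886746 318.5267444240806 240.46367095840725 [ 419.17241144  -58.84940634 1324.30800117] [ 0.04835803 -0.6983147   0.71360123 -0.02813114]
station [([292, 243], 0.8)]
unit_a [([324, 239], 0.83), ([250, 230], 0.71), ([285, 237], 0.5), ([323, 238], 0.48)]
ring_mid [([485, 299], 0.92), ([437, 299], 0.69), ([502, 242], 0.57)]
```

View pics/side0.png

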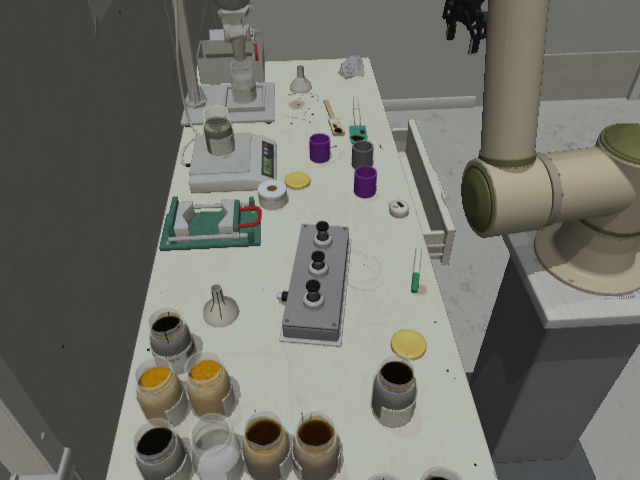

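View pics/top0.png

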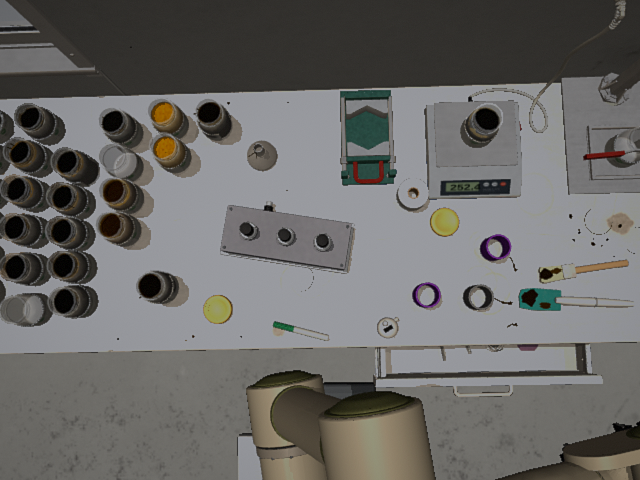

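```bash
cat > h.py <<'E'
from rig import readout, capture, ctrl, nets
import cv2, numpy as np
from scipy.spatial.transform import Rotation as R
from scipy.optimize import least_squares
class Cam:
    def __init__(s,n):
        c=capture(n);s.img=c["img"];s.f=240/np.tan(np.radians(c["fov_y"])/2);s.cx=c["cx"];s.cy=c["cy"];s.eye=np.array(c["eye"])
        w,x,y,z=c["rotation"];s.R=R.from_quat([x,y,z,w]).as_matrix()
    def proj(s,P):
        p=(np.atleast_2d(P)-s.eye)@s.R; return np.c_[s.cx+s.f*p[:,0]/p[:,2],s.cy+s.f*p[:,1]/p[:,2]]
    def atz(s,u,v,z):
        d=s.R@np.array([(u-s.cx)/s.f,(v-s.cy)/s.f,1]);return s.eye+d*(z-s.eye[2])/d[2]
    def crop(s,name,c0,r0,c1,r1,k):
        im=cv2.resize(s.img[r0:r1,c0:c1,::-1],None,fx=k,fy=k,interpolation=cv2.INTER_CUBIC);cv2.imwrite("pics/"+name,im)
def tri(c1,p1,c2,p2):
    r=least_squares(lambda X:np.r_[c1.proj(X)[0]-p1,c2.proj(X)[0]-p2],[450,-50,50]);return r.x,np.abs(r.fun).max()
E
python3 - <<'E'
from h import *
s=Cam("side");t=Cam("top")
print(s.R[:,2],t.R[:,2])
print("ring", t.atz(479,297,58), s.atz(363,144,58))
for a,b in(((322,227),(323,241)),((318,257),(285,236)),((313,286),(248,229))): print(tri(s,a,t,b))
s.crop("s1.png",270,205,370,345,4);t.crop("t1.png",210,190,370,280,5);t.crop("t2.png",400,220,520,320,5);s.crop("s2.png",300,120,400,210,6)
E
```

```text
[-0.03448707 -0.73950771 -0.67226407] [ 0.10830549  0.02738941 -0.99374028]
ring [ 431.79267981 -353.74254522   58.        ] [ 432.84090334 -367.25648139   58.        ]
(array([555.56846385, -34.35768925,  86.08211539]), np.float64(1.3415546608521538))
(array([568.72298634,  44.29096011,  80.97675044]), np.float64(1.4971100706419236))
(array([583.60619458, 120.72330246,  85.39180875]), np.float64(1.0122996744388786))
```

```bash
python3 -c "
import cv2,numpy as np
a=cv2.imread('pics/t2.png');b=cv2.imread('pics/s2.png');print(a.shape,b.shape)"
```

```text
(500, 600, 3) (540, 600, 3)
```

View pics/s1.png

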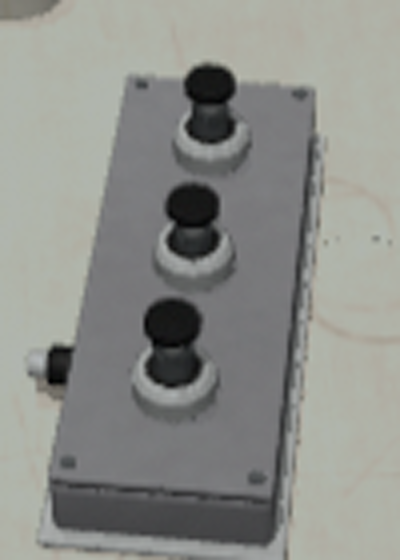

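View pics/t1.png

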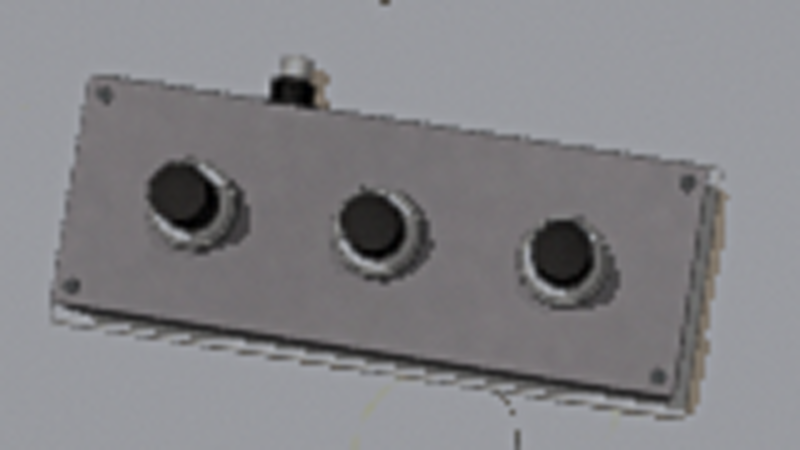

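View pics/t2.png

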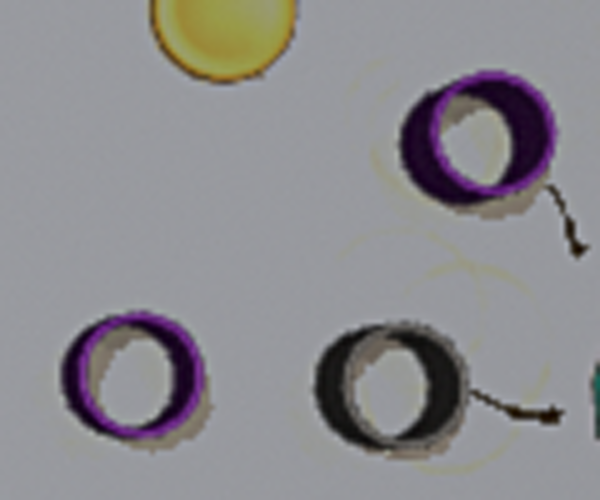

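View pics/s2.png

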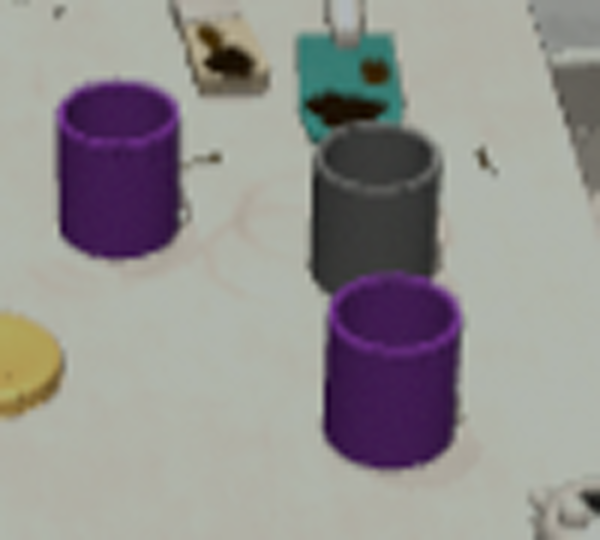

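```bash
cat > fit.py <<'E'
from h import *
s=Cam("side");t=Cam("top")
o=lambda c0,r0,k,L:np.array([[c0+(x+.5)/k-.5,r0+(y+.5)/k-.5] for x,y in L])
Tc=o(210,190,5,[(93,77),(718,165),(672,398),(62,303)])
Sc=o(270,205,4,[(315,90),(128,78),(50,483),(271,499)]) 
Tcap=o(210,190,5,[(563,251),(372,224),(182,193)])
Scap=o(270,205,4,[(210,82),(193,202),(172,320)])
Tcol=o(210,190,5,[(565,263),(378,235),(192,204)])
Scol=o(270,205,4,[(211,132),(194,244),(175,374)])
def model(p):
    x,y,th=p[:3];c,n=np.cos(th),np.sin(th)
    W=lambda a,b,z:[x+c*a-n*b,y+n*a+c*b,z]
    # top cam order corners: far-left(+x,+y), far-right(+x,-y), near-right, near-left
    C=[W(50,135,45),W(50,-135,45),W(-50,-135,45),W(-50,135,45)]
    caps=[W(0,k*80,45+h) for k,h in zip((-1,0,1),p[3:6])]
    cols=[W(0,k*80,45+16) for k in(-1,0,1)]
    return np.array(C),np.array(caps),np.array(cols)
def res(p,parts=False):
    C,k,co=model(p)
    r=[t.proj(C)-Tc, s.proj(C[[2,1,0,3]])-Sc, t.proj(k)-Tcap, s.proj(k)-Scap,t.proj(co)-Tcol,s.proj(co)-Scol]
    if parts:return r
    return np.concatenate(r).ravel()
if __name__=="__main__":
    r=least_squares(res,[570,40,.18,40,40,40],loss="soft_l1")
    print(np.round(r.x,3),np.degrees(r.x[2]))
    for q in res(r.x,1):print(np.round(q,1).tolist())
    print(np.round(model(r.x)[1],1))
    print("ring",tri(s,[362.9,146.2],t,[481.3,297.1]))
    print(t.atz(481.3,297.1,58),s.atz(362.9,146.2,58))
E
python3 fit.py
```

```text
[ 5.70167e+02  4.61870e+01 -1.75000e-01  4.79180e+01  4.31640e+01
  4.85660e+01] -9.999757765051582
[[-0.6, -1.4], [-1.3, -0.3], [0.9, -0.6], [-2.3, -0.8]]
[[1.0, -0.6], [0.7, -0.7], [0.2, -0.9], [1.6, -0.2]]
[[0.0, -0.8], [-0.0, -1.0], [-0.5, -0.9]]
[[0.9, 0.1], [0.8, 0.1], [1.1, 0.2]]
[[0.0, -1.6], [-0.1, -1.6], [-0.2, -1.1]]
[[0.7, -0.6], [0.6, -0.3], [0.6, -1.1]]
[[556.3 -32.6  92.9]
 [570.2  46.2  88.2]
 [584.1 125.   93.6]]
ring (array([ 432.55202086, -358.98683711,   56.73841332]), np.float64(0.6137277361839324))
[ 431.49003024 -358.45574068   58.        ] [ 434.31589903 -357.540086     58.        ]
```

Emit:
apply_moves:
  targets:
    - [0,0,0,-8.5]
    - [0,0,0,-8.5]
    - [0,0,0,-8.5]
    - [0,0,0,-8.5]
    - [0,0,0,-8.5]
    - [0,0,0,-8.5]
    - [0,0,0,-8.2]
  grip: 0
  force: 40

```text
time_s: 1.3
eef_pos: [186.3, -490.8, 303.9]
ee_rot: [-0.0, 0.764, 0.645, -0.0]
force: [0.4, 0.8, -0.2]
grip_width: 0.001
```

```bash
cat > go.py <<'E'
import sys
from h import *
def st():
    s=readout.sense();w,x,y,z=s["ee_rot"];M=R.from_quat([x,y,z,w]).as_matrix();return s,M
def to(P):
    s,M=st();return M.T@(np.array(P)-s["eef_pos"])/10
if __name__=="__main__":
    s,M=st();print("t",s["time_s"],"pos",np.round(s["eef_pos"],1),"F",np.round(s["force"],2),"w",round(s["grip_width"],3),"X",np.round(M[:,0],3),"Z",np.round(M[:,2],3),"q",np.round(s["joints"],2))
    if len(sys.argv)>3:print("cm in tool:",np.round(to([float(a) for a in sys.argv[1:4]]),2))
E
python3 go.py 556.3 -32.6 240
```

```text
t 1.3 pos [ 186.3 -490.8  303.9] F [ 0.39  0.82 -0.19] w 0.001 X [ 0.168  0.986 -0.   ] Z [-0. -0. -1.] q [-1.43  0.31  1.5  -0.    1.33 -1.26]
cm in tool: [51.38 28.78  6.39]
```

Emit:
apply_moves:
  targets:
    - [3.67,2.06,0.2,0]
    - [3.67,2.06,0.2,0]
    - [3.67,2.06,0.2,0]
    - [3.67,2.06,0.2,0]
    - [3.67,2.06,0.2,0]
    - [3.67,2.06,0.5,0]
    - [3.67,2.06,0.5,0]

```text
time_s: 2.0
eef_pos: [373.8, -261.5, 284.0]
ee_rot: [0.0, 0.766, 0.643, 0.0]
force: [1.3, -1.1, -0.0]
grip_width: 0.001
```

Emit:
apply_moves:
  targets:
    - [3.67,2.06,0.5,0]
    - [3.67,2.06,0.5,0]
    - [3.67,2.06,0.5,0]
    - [3.67,2.06,0.5,0]
    - [3.67,2.06,0.5,0]
    - [3.67,2.06,0.5,0]
    - [3.67,2.06,0.5,0]
    - [0,0,0,0]

```text
time_s: 2.8
eef_pos: [561.2, -31.6, 247.9]
ee_rot: [-0.001, 0.765, 0.644, 0.0]
force: [-0.1, -0.8, 0.1]
grip_width: 0.001
```

```bash
python3 go.py 556.3 -32.6 190; python3 - <<'E'
from h import *
s=Cam("side");t=Cam("top");s.crop("s3.png",230,140,400,290,4);t.crop("t3.png",220,180,420,320,4)
from rig import readout
p=readout.sense()["eef_pos"]
print(s.proj([p+[0,0,-73]]),t.proj([p+[0,0,-73]]))
E
```

```text
t 2.8 pos [561.2 -31.6 247.9] F [-0.07 -0.75  0.11] w 0.001 X [0.17  0.986 0.001] Z [-0.     0.001 -1.   ] q [-0.26  0.44  1.46  0.    1.24 -0.09]
cm in tool: [-0.19 -0.46  5.79]
[[320.93718499 191.72619576]] [[322.2342121  232.44226586]]
```

View pics/s3.png

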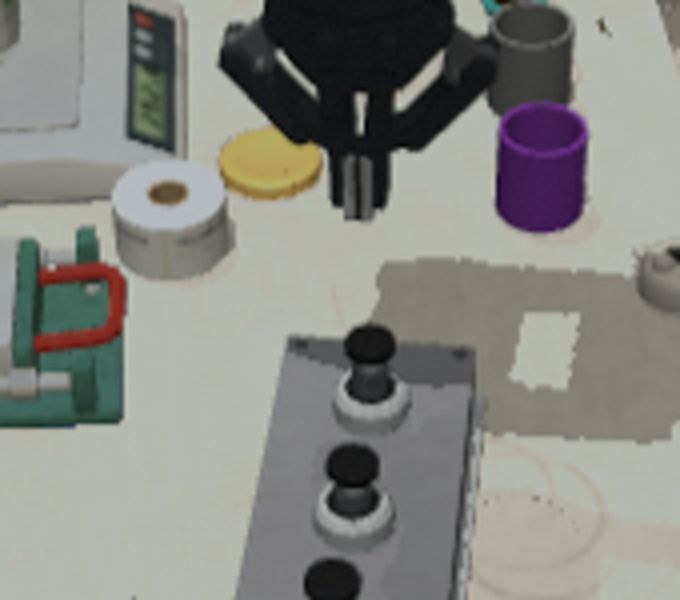

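View pics/t3.png

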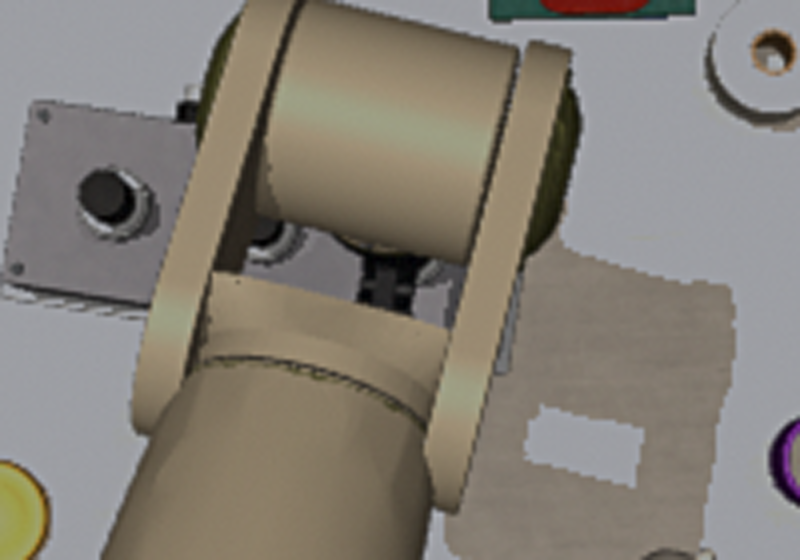

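Emit:
apply_moves:
  targets:
    - [-0.06,-0.16,1.5,0]
    - [-0.06,-0.15,2.0,0]
    - [-0.07,-0.15,2.0,0]
    - [0,0,1.4,0]
    - [0,0,0.5,0]
    - [0,0,0,0]
    - [0,0,0,0]

```text
time_s: 3.6
eef_pos: [555.0, -36.6, 175.8]
ee_rot: [0.001, 0.766, 0.642, 0.0]
force: [-0.0, 0.6, 0.4]
grip_width: -0.0
```

```bash
python3 go.py; python3 - <<'E'
from h import *
F=[]
for i in range(8):
    s=Cam("side");F.append(readout.sense()["force"])
print(np.round(F,2).tolist())
s.crop("s4.png",270,180,370,280,6)
E
```

```text
t 3.6 pos [555.  -36.6 175.8] F [-0.01  0.63  0.35] w -0.0 X [ 0.175  0.985 -0.   ] Z [ 0.001 -0.    -1.   ] q [-0.28  0.51  1.56 -0.    1.07 -0.1 ]
[[-0.43, 0.4, -0.19], [0.92, -0.09, 0.32], [0.35, -0.16, -0.22], [-0.75, -0.23, 0.2], [-0.49, 0.75, 0.01], [0.17, 0.1, 0.44], [0.75, -0.11, -0.28], [0.84, 0.45, 0.42]]
```

View pics/s4.png

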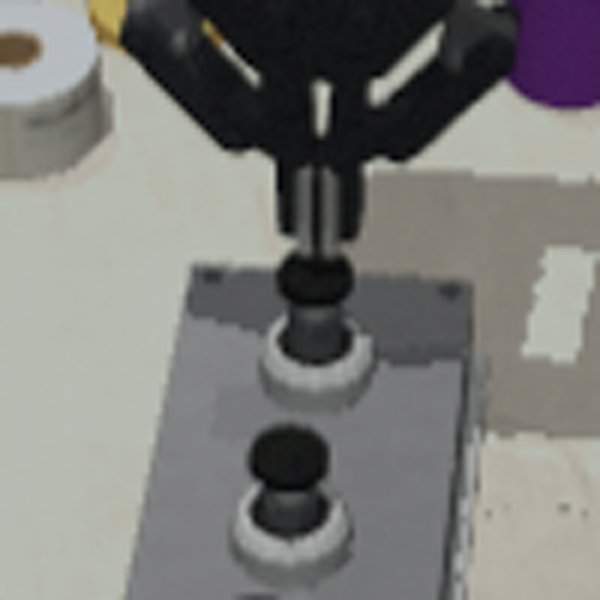

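```bash
python3 - <<'E'
from h import *
for i in range(5):
    capture("side");s=readout.sense();print(np.round(s["eef_pos"],2),s["time_s"],np.round(s["ee_rot"],4))
E
python3 go.py 556.3 -32.6 170
```

```text
[554.8  -36.05 174.99] 4.05 [0.     0.7661 0.6427 0.    ]
[554.8  -36.03 174.94] 4.1 [0.     0.7661 0.6427 0.    ]
[554.81 -36.07 174.94] 4.15 [0.     0.7661 0.6427 0.    ]
[554.78 -36.05 174.9 ] 4.2 [-0.      0.7661  0.6427 -0.    ]
[554.8  -36.08 174.9 ] 4.25 [-0.      0.7661  0.6427  0.    ]
t 4.25 pos [554.8 -36.1 174.9] F [-0.42  0.67  0.58] w -0.0 X [0.174 0.985 0.   ] Z [ 0.  0. -1.] q [-0.28  0.51  1.56  0.    1.07 -0.1 ]
cm in tool: [0.37 0.09 0.49]
```

Emit:
apply_moves:
  targets:
    - [0.19,0.05,0.1,0]
    - [0.18,0.04,0.1,0]
    - [0,0,0.1,0]
    - [0,0,0.1,0]
    - [0,0,0.05,0]
    - [0,0,0.05,0]
    - [0,0,0.05,0]
    - [0,0,0.05,0]

```text
time_s: 5.05
eef_pos: [556.3, -32.6, 168.9]
ee_rot: [0.0, 0.766, 0.643, 0.0]
force: [0.6, 0.3, 0.0]
grip_width: 0.003
```

Emit:
apply_moves:
  targets:
    - [0,0,0.05,0]
    - [0,0,0.05,0]
    - [0,0,0,0]

```text
time_s: 5.35
eef_pos: [556.3, -32.6, 167.8]
ee_rot: [-0.0, 0.766, 0.643, -0.0]
force: [-0.2, 0.2, -0.7]
grip_width: -0.001
```

Emit:
apply_moves:
  targets:
    - [0,0,0.05,0]
    - [0,0,0.05,0]
    - [0,0,0,0]

```text
time_s: 5.65
eef_pos: [556.3, -32.6, 166.8]
ee_rot: [-0.0, 0.766, 0.643, -0.0]
force: [0.1, 0.0, -0.0]
grip_width: 0.001
```

Emit:
apply_moves:
  targets:
    - [0,0,0.05,0]
    - [0,0,0.05,0]
    - [0,0,0,0]

```text
time_s: 5.95
eef_pos: [556.4, -32.6, 165.9]
ee_rot: [0.0, 0.766, 0.643, 0.0]
force: [0.4, -0.3, 0.8]
grip_width: -0.003
```

Emit:
apply_moves:
  targets:
    - [0,0,0.05,0]
    - [0,0,0.05,0]
    - [0,0,0,0]

```text
time_s: 6.25
eef_pos: [556.4, -32.6, 164.9]
ee_rot: [0.0, 0.766, 0.643, 0.0]
force: [-0.1, -0.5, 0.7]
grip_width: -0.002
```

Emit:
apply_moves:
  targets:
    - [0,0,0.05,0]
    - [0,0,0.05,0]
    - [0,0,0,0]

```text
time_s: 6.55
eef_pos: [556.3, -32.6, 163.9]
ee_rot: [0.0, 0.766, 0.643, 0.0]
force: [-0.4, -0.2, 1.4]
grip_width: 0.002
```

Emit:
apply_moves:
  targets:
    - [0,0,0.05,0]
    - [0,0,0.05,0]
    - [0,0,0,0]

```text
time_s: 6.85
eef_pos: [556.3, -32.6, 162.9]
ee_rot: [0.0, 0.766, 0.643, 0.0]
force: [0.6, -0.6, 2.7]
grip_width: -0.005
```

```bash
python3 - <<'E'
from h import *
F=[]
for i in range(5):
    s=Cam("side");F.append(readout.sense()["force"][2])
print(np.round(F,2).tolist(),np.mean(F),readout.sense()["eef_pos"])
s.crop("s5.png",270,180,370,280,6)
E
```

```text
[2.2, 1.38, 2.05, 3.48, 2.23] 2.2686820506159515 [556.34487717 -32.58665377 162.93921822]
```

View pics/s5.png

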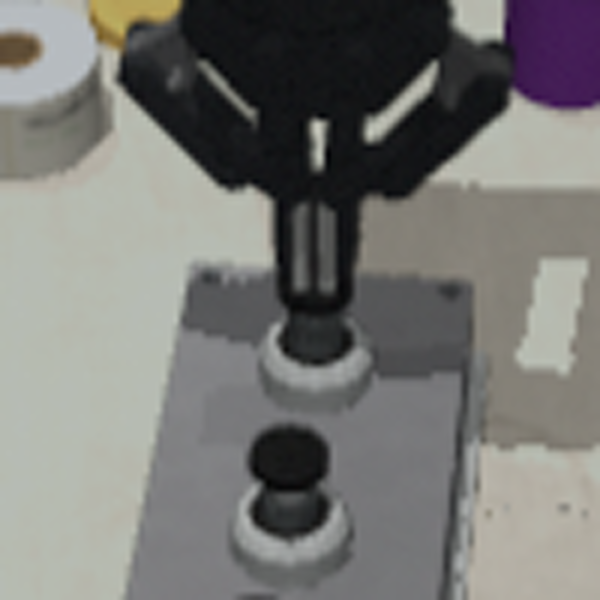

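Emit:
apply_moves:
  targets:
    - [0,0,0.05,0]
    - [0,0,0.05,0]
    - [0,0,0.05,0]
    - [0,0,0.05,0]
    - [0,0,0.05,0]
    - [0,0,0,0]
    - [0,0,0,0]

```text
time_s: 7.8
eef_pos: [556.4, -32.6, 160.5]
ee_rot: [0.0, 0.766, 0.643, 0.0]
force: [0.6, 0.2, 3.3]
grip_width: 0.003
```

```bash
python3 - <<'E'
from h import *
F=[]
for i in range(8):
    capture("side");F.append(readout.sense()["force"][2])
print(np.round(F,2).tolist(),np.mean(F),readout.sense()["eef_pos"])
E
```

```text
[2.46, 2.79, 2.96, 3.71, 2.83, 3.58, 3.55, 3.8] 3.211546604136023 [556.3425861  -32.61398939 160.41000571]
```

Emit:
apply_moves:
  targets:
    - [0,0,-1.0,0]
    - [0,0,-1.0,0]
    - [0,0,0,0]
    - [2.0,0,0,0]
    - [2.0,0,0,0]
    - [2.0,0,0,0]
    - [2.0,0,0,0]

```text
time_s: 8.9
eef_pos: [570.2, 46.9, 180.3]
ee_rot: [-0.0, 0.766, 0.643, -0.0]
force: [-0.5, -1.0, 0.2]
grip_width: 0.001
```

Emit:
apply_moves:
  targets:
    - [0,0,0,0]
    - [0,0,0.4,0]
    - [0,0,0.4,0]
    - [0,0,0.3,0]
    - [0,0,0.2,0]
    - [0,0,0.1,0]
    - [0,0,0,0]
    - [0,0,0,0]

```text
time_s: 9.7
eef_pos: [570.3, 46.1, 166.5]
ee_rot: [0.0, 0.766, 0.643, 0.0]
force: [-0.0, -0.5, -0.2]
grip_width: -0.001
```

```bash
python3 go.py 570.2 46.2 161;python3 - <<'E'
from h import *
F=[]
for i in range(3):
    s=Cam("side");F.append(readout.sense()["force"][2])
print(np.round(F,2).tolist(),np.mean(F),readout.sense()["eef_pos"])
s.crop("s6.png",270,180,370,300,5)
E
```

```text
t 9.7 pos [570.3  46.1 166.5] F [-0.   -0.47 -0.18] w -0.001 X [0.174 0.985 0.   ] Z [ 0. -0. -1.] q [-0.12  0.55  1.52  0.    1.07  0.05]
cm in tool: [ 0.01 -0.01  0.55]
[0.31, 0.33, 0.52] 0.38704205343720793 [570.27847028  46.19189006 166.52133323]
```

View pics/s6.png

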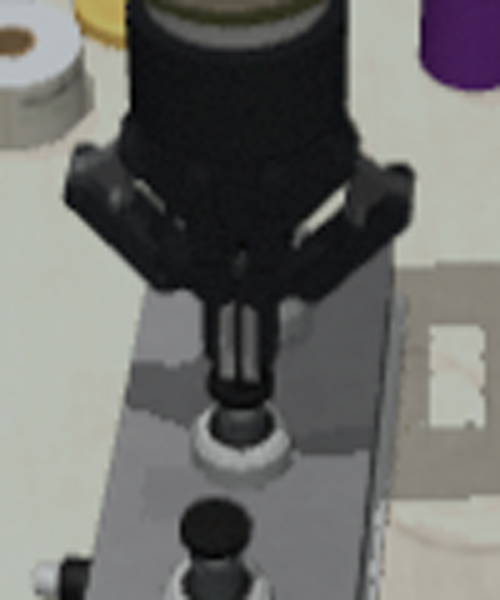

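Emit:
apply_moves:
  targets:
    - [0,0,0.05,0]
    - [0,0,0.05,0]
    - [0,0,0.05,0]
    - [0,0,0.05,0]
    - [0,0,0,0]

```text
time_s: 10.35
eef_pos: [570.2, 46.2, 164.3]
ee_rot: [-0.0, 0.766, 0.643, -0.0]
force: [-0.6, -0.2, -0.3]
grip_width: 0.001
```

Emit:
apply_moves:
  targets:
    - [0,0,0.05,0]
    - [0,0,0.05,0]
    - [0,0,0,0]

```text
time_s: 10.65
eef_pos: [570.2, 46.2, 163.3]
ee_rot: [-0.0, 0.766, 0.643, -0.0]
force: [0.3, 1.0, 0.3]
grip_width: -0.002
```

Emit:
apply_moves:
  targets:
    - [0,0,0.05,0]
    - [0,0,0.05,0]
    - [0,0,0,0]

```text
time_s: 10.95
eef_pos: [570.2, 46.2, 162.3]
ee_rot: [-0.0, 0.766, 0.643, -0.0]
force: [0.1, -0.5, 0.4]
grip_width: -0.003
```

Emit:
apply_moves:
  targets:
    - [0,0,0.05,0]
    - [0,0,0.05,0]
    - [0,0,0,0]

```text
time_s: 11.25
eef_pos: [570.2, 46.2, 161.3]
ee_rot: [-0.0, 0.766, 0.643, -0.0]
force: [-0.5, 0.7, -0.3]
grip_width: 0.0
```

Emit:
apply_moves:
  targets:
    - [0,0,0.05,0]
    - [0,0,0.05,0]
    - [0,0,0,0]

```text
time_s: 11.55
eef_pos: [570.3, 46.2, 160.5]
ee_rot: [0.0, 0.766, 0.643, 0.0]
force: [-0.1, 0.1, 2.5]
grip_width: -0.001
```

Emit:
apply_moves:
  targets:
    - [0,0,0.05,0]
    - [0,0,0.05,0]
    - [0,0,0,0]

```text
time_s: 11.85
eef_pos: [570.3, 46.2, 159.7]
ee_rot: [0.0, 0.766, 0.643, 0.0]
force: [-1.7, -0.4, 4.1]
grip_width: -0.002
```

Emit:
apply_moves:
  targets:
    - [0,0,0.05,0]
    - [0,0,0.05,0]
    - [0,0,0,0]

```text
time_s: 12.15
eef_pos: [570.3, 46.2, 158.8]
ee_rot: [0.0, 0.766, 0.643, 0.0]
force: [-1.3, 0.8, 7.3]
grip_width: -0.001
```

Emit:
apply_moves:
  targets:
    - [0,0,0.05,0]
    - [0,0,0.05,0]
    - [0,0,0,0]

```text
time_s: 12.45
eef_pos: [570.3, 46.2, 157.6]
ee_rot: [0.0, 0.766, 0.643, 0.0]
force: [-1.7, 0.0, 4.0]
grip_width: -0.0
```

Emit:
apply_moves:
  targets:
    - [0,0,0.05,0]
    - [0,0,0,0]

```text
time_s: 12.65
eef_pos: [570.1, 46.2, 156.5]
ee_rot: [-0.0, 0.766, 0.643, -0.0]
force: [-0.2, -0.4, 0.6]
grip_width: -0.001
```

Emit:
apply_moves:
  targets:
    - [0,0,0.05,0]
    - [0,0,0,0]

```text
time_s: 12.85
eef_pos: [570.1, 46.2, 156.0]
ee_rot: [-0.0, 0.766, 0.643, -0.0]
force: [0.5, 0.2, 0.0]
grip_width: -0.001
```

Emit:
apply_moves:
  targets:
    - [0,0,-1.0,0]
    - [0,0,-2.0,0]
    - [0,0,-3.0,0]
    - [0,0,-3.0,0]
    - [0,0,0,0]
    - [0,0,0,0]
  grip: 8.5

```text
time_s: 13.45
eef_pos: [570.2, 46.2, 247.0]
ee_rot: [0.0, 0.766, 0.643, 0.0]
force: [0.2, -0.4, 0.1]
grip_width: 0.99
```

```bash
python3 - <<'E'
from h import *
s=Cam("side");t=Cam("top")
s.crop("s7.png",270,205,370,345,4)
c=[362.9+.9,146.2];d=[481.3,296.1]
print(s.atz(*c,58),t.atz(*d,58),tri(s,c,t,d))
E
python3 go.py 433 -358.3 245
```

```text
[ 432.10623897 -357.35686366   58.        ] [ 433.54917801 -358.55634055   58.        ] (array([ 432.89137355, -358.55254947,   57.39416066]), np.float64(0.38868982061092083))
t 13.55 pos [569.9  46.2 245.5] F [ 0.51 -0.97  0.23] w 0.995 X [ 0.174  0.985 -0.   ] Z [-0.002  0.    -1.   ] q [-0.12  0.46  1.44 -0.    1.24  0.05]
cm in tool: [-42.21  -6.44   0.07]
```

View pics/s7.png

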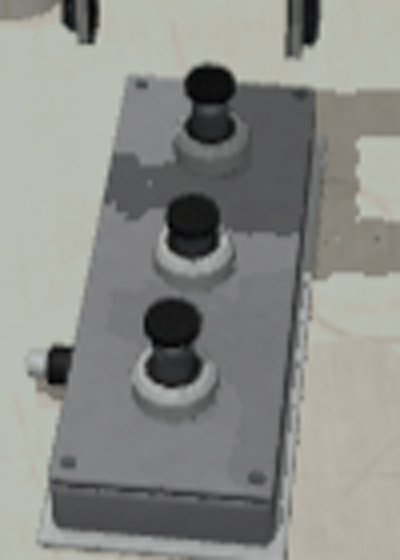

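Emit:
apply_moves:
  targets:
    - [-4.22,-0.64,0,0]
    - [-4.22,-0.64,0,0]
    - [-4.22,-0.64,0,0]
    - [-4.22,-0.64,0,0]
    - [-4.22,-0.64,0,0]

```text
time_s: 14.05
eef_pos: [501.0, -157.4, 245.5]
ee_rot: [-0.001, 0.766, 0.643, -0.0]
force: [0.9, -0.5, -0.4]
grip_width: 0.995
```

Emit:
apply_moves:
  targets:
    - [-4.22,-0.64,0,0]
    - [-4.22,-0.65,0,0]
    - [-4.22,-0.65,0,0]
    - [-4.22,-0.65,0,0]
    - [-4.22,-0.65,0,0]
    - [0,0,2.0,0]
    - [0,0,2.0,0]
    - [0,0,0,0]

```text
time_s: 14.85
eef_pos: [432.4, -357.5, 203.1]
ee_rot: [-0.003, 0.766, 0.642, 0.0]
force: [0.6, 0.1, 0.1]
grip_width: 0.995
```

```bash
python3 - <<'E'
from h import *
for i in range(3):s=Cam("side")
t=Cam("top")
s.crop("s8.png",270,60,430,210,5);t.crop("t8.png",400,220,560,360,5)
E
python3 go.py 433 -358.3 96
```

```text
t 15.05 pos [ 433.8 -358.2  207.3] F [-0.38 -0.45  0.29] w 0.992 X [ 0.173  0.985 -0.001] Z [ 0.001 -0.001 -1.   ] q [-0.9   0.48  1.51 -0.    1.14 -0.72]
cm in tool: [-1.000e-02 -9.000e-02  1.113e+01]
```

View pics/s8.png

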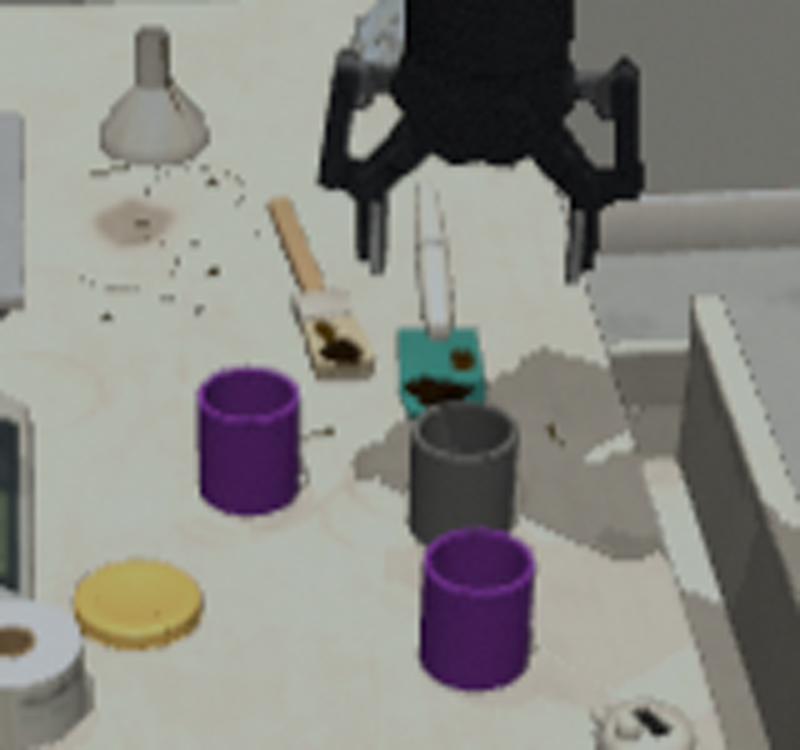

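View pics/t8.png

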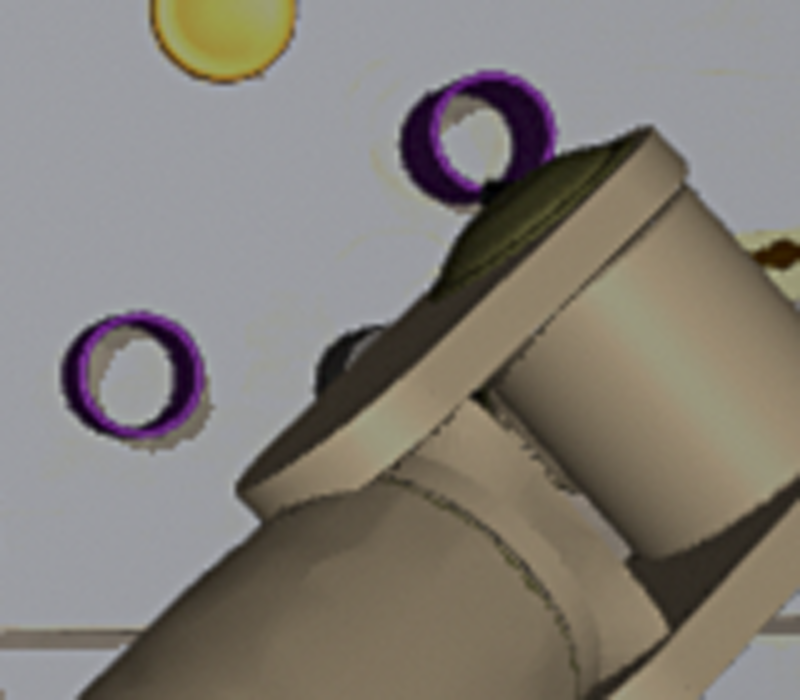

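Emit:
apply_moves:
  targets:
    - [0,-0.05,2.5,0]
    - [0,-0.04,2.5,0]
    - [0,0,2.5,0]
    - [0,0,2.0,0]
    - [0,0,1.0,0]
    - [0,0,0.5,0]
    - [0,0,0,0]
    - [0,0,0,0]

```text
time_s: 15.85
eef_pos: [432.9, -358.4, 97.4]
ee_rot: [0.001, 0.766, 0.643, -0.0]
force: [0.7, 0.6, -1.1]
grip_width: 0.994
```

```bash
python3 - <<'E'
from h import *
s=Cam("side")
s.crop("s9.png",290,80,430,210,5)
E
python3 go.py 433 -358.3 96
```

```text
t 15.9 pos [ 432.9 -358.4   97.4] F [-0.12  0.6   0.17] w 0.993 X [ 0.174  0.985 -0.001] Z [ 0.001 -0.001 -1.   ] q [-0.9   0.63  1.6  -0.    0.91 -0.73]
cm in tool: [0.01 0.01 0.14]
```

View pics/s9.png

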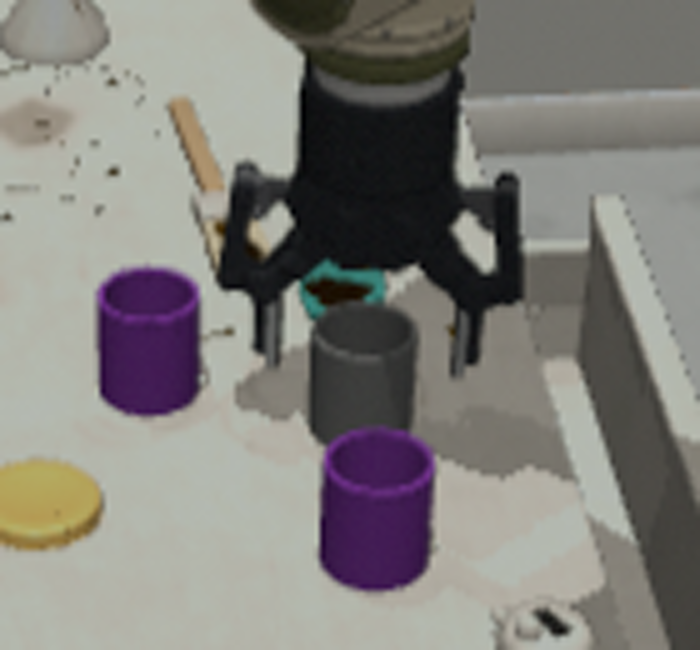

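Emit:
apply_moves:
  targets:
    - [0,0,0,0]
    - [0,0,0,0]
    - [0,0,0,0]
    - [0,0,0,0]
    - [0,0,0,0]
    - [0,0,0,0]
    - [0,0,0,0]
    - [0,0,0,0]
  grip: 4.5
  force: 35

```text
time_s: 16.7
eef_pos: [432.7, -358.2, 97.1]
ee_rot: [0.0, 0.766, 0.643, -0.0]
force: [-0.8, 0.6, 5.7]
grip_width: 0.616
```

Emit:
apply_moves:
  targets:
    - [0,0,-0.5,0]
    - [0,0,-2.0,0]
    - [0,0,-4.0,0]
    - [0,0,-4.0,0]
    - [0,0,-4.0,0]
    - [0,0,0,0]
    - [0,0,0,0]

```text
time_s: 17.4
eef_pos: [432.5, -358.0, 241.7]
ee_rot: [0.0, 0.766, 0.643, -0.0]
force: [-0.5, 0.4, -1.5]
grip_width: 0.617
```

```bash
python3 - <<'E'
from h import *
for i in range(3):s=Cam("side")
s.crop("s10.png",290,60,430,210,5)
E
python3 go.py 570.2 46.2 240
```

```text
t 17.55 pos [ 432.2 -357.7  239.9] F [-0.43  0.83 -1.58] w 0.619 X [0.174 0.985 0.002] Z [-0.002  0.002 -1.   ] q [-0.9   0.45  1.48 -0.    1.22 -0.73]
cm in tool: [42.17  6.56  0.06]
```

View pics/s10.png

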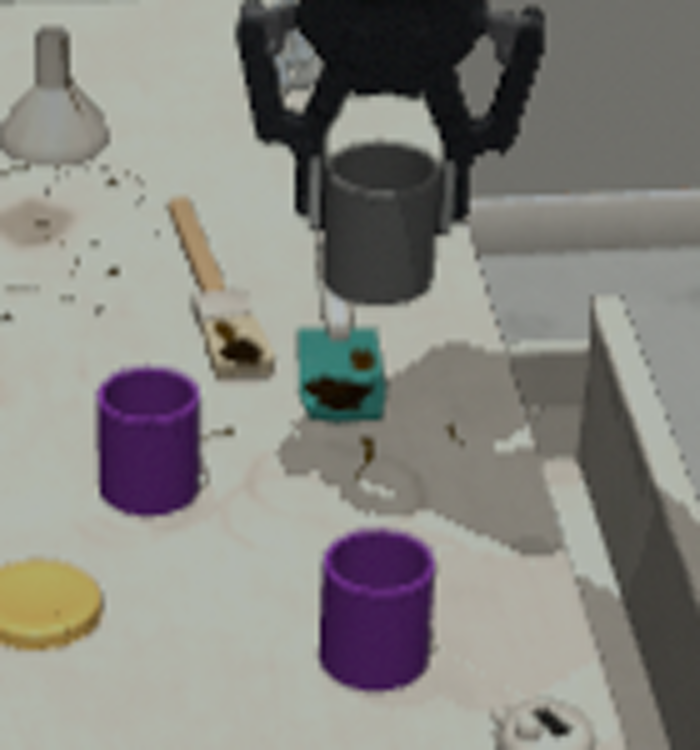

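Emit:
apply_moves:
  targets:
    - [2.2,0.36,0,0]
    - [4.0,0.62,0,0]
    - [4.0,0.62,0,0]
    - [4.0,0.62,0,0]
    - [4.0,0.62,0,0]
    - [4.0,0.62,0,0]

```text
time_s: 18.15
eef_pos: [505.2, -143.7, 240.3]
ee_rot: [-0.001, 0.766, 0.643, -0.0]
force: [1.2, -0.1, -0.7]
grip_width: 0.619
```

Emit:
apply_moves:
  targets:
    - [4.0,0.62,0,0]
    - [4.0,0.62,0,0]
    - [4.0,0.62,0,0]
    - [4.0,0.62,0,0]
    - [4.0,0.62,0,0]
    - [0,0,0,0]
    - [0,0,0,0]
    - [0,0,0,0]

```text
time_s: 18.95
eef_pos: [570.2, 45.4, 240.7]
ee_rot: [-0.0, 0.766, 0.642, -0.001]
force: [-0.8, -0.8, -0.0]
grip_width: 0.621
```

```bash
python3 - <<'E'
from h import *
for i in range(2):s=Cam("side")
t=Cam("top")
s.crop("s11.png",250,130,390,300,4);t.crop("t11.png",220,170,400,300,4)
p=readout.sense()["eef_pos"]
print(p,s.proj([p-[0,0,39.1],p-[0,0,97.1],[570.2,46.2,61]]),t.proj([p-[0,0,39],[570.2,46.2,61]]))
E
python3 go.py 570.2 46.2 200
```

```text
[570.39186267  45.14930884 241.25341534] [[317.82802158 208.20787875]
 [318.17006026 232.83678174]
 [318.75235714 265.34004529]] [[279.27779951 226.03270502]
 [285.09646485 234.94186087]]
t 19.1 pos [570.4  45.1 241.3] F [-0.05 -0.6  -0.74] w 0.62 X [ 0.175  0.985 -0.   ] Z [-0. -0. -1.] q [-0.13  0.47  1.44 -0.    1.23  0.05]
cm in tool: [ 0.1  -0.04  4.13]
```

View pics/s11.png

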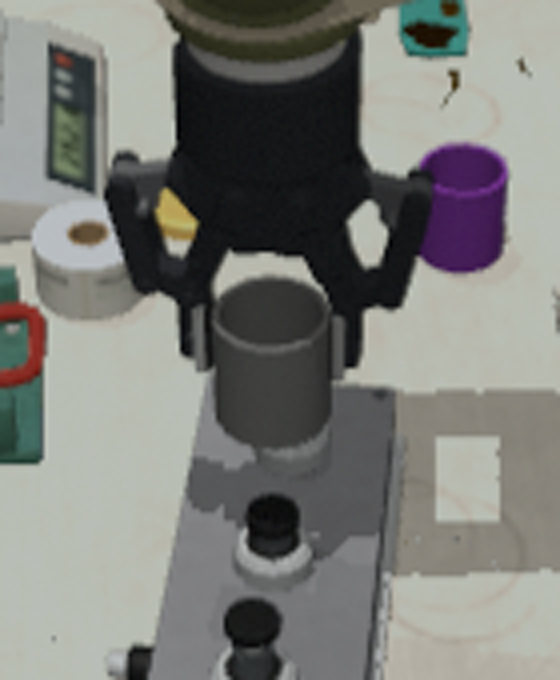

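View pics/t11.png

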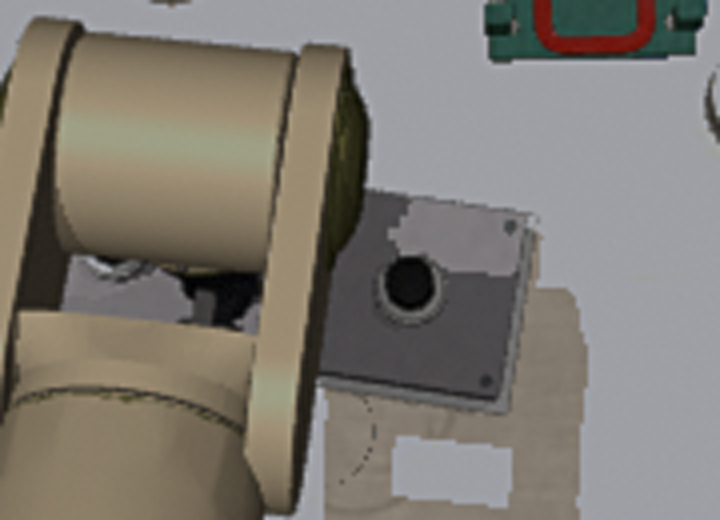

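Emit:
apply_moves:
  targets:
    - [0.1,-0.02,1.5,0]
    - [0.05,-0.02,2.0,0]
    - [0,0,2.0,0]
    - [0,0,1.5,0]
    - [0,0,0.5,0]
    - [0,0,0,0]
    - [0,0,0,0]
    - [0,0,0,0]

```text
time_s: 19.9
eef_pos: [570.7, 47.5, 167.3]
ee_rot: [0.001, 0.766, 0.643, 0.001]
force: [-0.3, 0.8, -0.8]
grip_width: 0.618
```

```bash
python3 - <<'E'
from h import *
for i in range(2):s=Cam("side")
s.crop("s12.png",270,170,370,300,6)
p=readout.sense()["eef_pos"]
print(s.proj([p-[0,0,39.1],p-[0,0,97.1],[570.2,46.2,61]]))
E
python3 go.py 570.2 46.2 142
```

```text
[[318.23593955 240.294651  ]
 [318.54691285 262.58500179]
 [318.75235714 265.34004529]]
t 20.0 pos [570.6  47.6 167.1] F [-0.07 -0.36 -0.99] w 0.618 X [0.174 0.985 0.   ] Z [ 0.001 -0.    -1.   ] q [-0.12  0.55  1.52  0.    1.07  0.05]
cm in tool: [-0.15 -0.02  2.51]
```

View pics/s12.png

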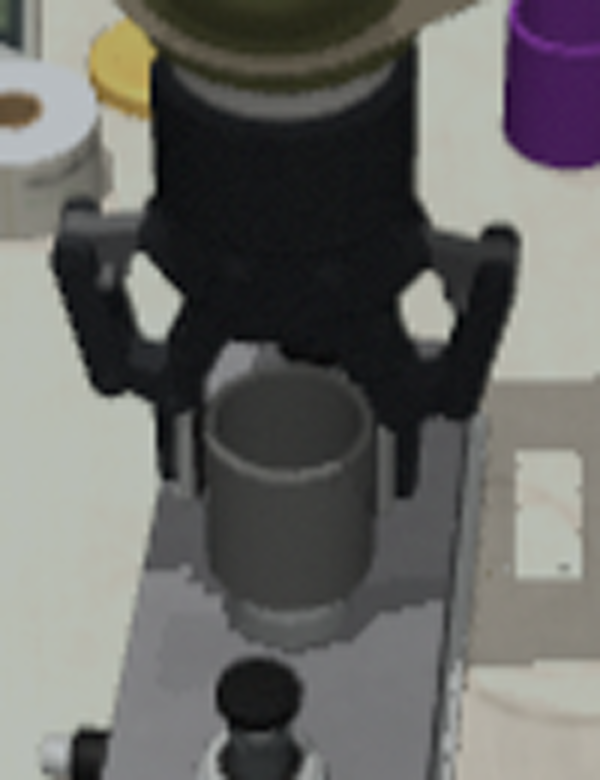

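Emit:
apply_moves:
  targets:
    - [-0.1,0,0.2,0]
    - [0,0,0.3,0]
    - [0,0,0.3,0]
    - [0,0,0.2,0]
    - [0,0,0.1,0]
    - [0,0,0,0]

```text
time_s: 20.6
eef_pos: [570.2, 46.7, 155.2]
ee_rot: [-0.0, 0.766, 0.643, -0.0]
force: [-0.2, -0.9, -0.9]
grip_width: 0.62
```

Emit:
apply_moves:
  targets:
    - [0,0,0.3,0]
    - [0,0,0.3,0]
    - [0,0,0.3,0]
    - [0,0,0.1,0]
    - [0,0,0,0]

```text
time_s: 21.1
eef_pos: [570.2, 46.7, 145.2]
ee_rot: [-0.0, 0.766, 0.643, -0.0]
force: [-0.6, 0.1, 0.2]
grip_width: 0.615
```

Emit:
apply_moves:
  targets:
    - [0,0,0.1,0]
    - [0,0,0.1,0]
    - [0,0,0,0]

```text
time_s: 21.4
eef_pos: [570.2, 46.7, 143.3]
ee_rot: [-0.0, 0.766, 0.643, -0.0]
force: [-0.2, -0.4, -0.7]
grip_width: 0.62
```

Emit:
apply_moves:
  targets:
    - [0,0,0.05,0]
    - [0,0,0,0]

```text
time_s: 21.6
eef_pos: [570.2, 46.7, 142.8]
ee_rot: [-0.0, 0.766, 0.643, -0.0]
force: [0.0, 0.4, -0.7]
grip_width: 0.619
```

Emit:
apply_moves:
  targets:
    - [0,0,0.05,0]
    - [0,0,0,0]

```text
time_s: 21.8
eef_pos: [570.2, 46.7, 142.4]
ee_rot: [-0.0, 0.766, 0.643, -0.0]
force: [-0.0, -0.2, 0.4]
grip_width: 0.615
```

Emit:
apply_moves:
  targets:
    - [0,0,0.04,0]
    - [0,0,0,0]

```text
time_s: 22.0
eef_pos: [570.3, 46.7, 142.2]
ee_rot: [0.0, 0.766, 0.643, 0.0]
force: [-0.7, 0.6, 1.8]
grip_width: 0.616
```

Emit:
apply_moves:
  targets:
    - [0,0,0,0]
    - [0,0,0,0]
    - [0,0,0,0]
    - [0,0,0,0]
    - [0,0,0,0]
  grip: 7.2

```text
time_s: 22.5
eef_pos: [570.2, 46.7, 142.0]
ee_rot: [0.0, 0.766, 0.643, 0.0]
force: [0.1, -0.5, -0.0]
grip_width: 0.847
```

```bash
python3 - <<'E'
from h import *
s=Cam("side")
s.crop("s13.png",270,170,370,300,6)
E
python3 go.py
```

```text
t 22.55 pos [570.2  46.7 142. ] F [-0.54  0.26 -0.71] w 0.847 X [0.174 0.985 0.   ] Z [-0.  0. -1.] q [-0.12  0.59  1.54  0.    1.02  0.05]
```

View pics/s13.png

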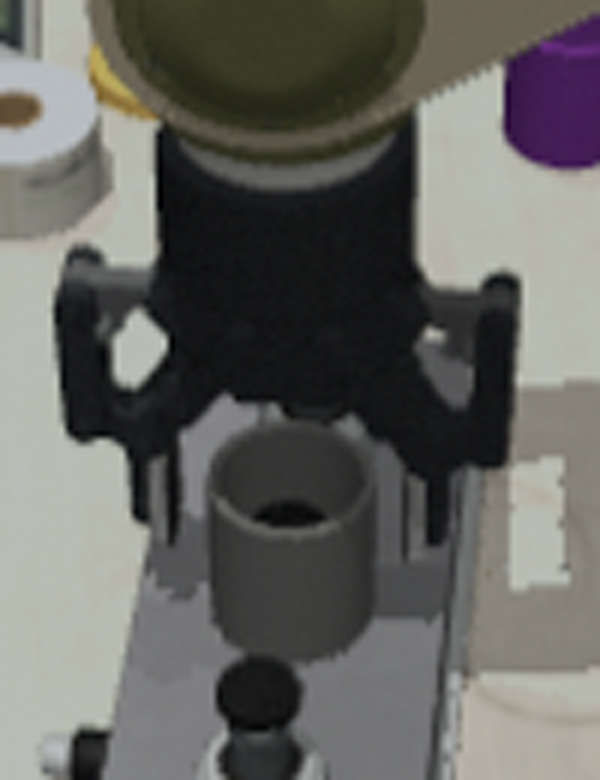

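Contact was felt on the box top, and the ring now stands upright around the middle key, free of the fingers. I'll lift straight up and back off.

Emit:
apply_moves:
  targets:
    - [0,0,-1.0,0]
    - [0,0,-2.0,0]
    - [0,0,-3.0,0]
    - [0,0,-4.0,0]
    - [0,0,-4.0,0]
    - [-4.0,0,0,0]
    - [-4.0,0,0,0]
    - [-4.0,0,0,0]

```text
time_s: 23.35
eef_pos: [548.9, -72.6, 283.1]
ee_rot: [0.001, 0.766, 0.643, 0.0]
force: [1.0, -0.1, -0.4]
grip_width: 0.841
```

Emit:
apply_moves:
  targets:
    - [-4.0,1.0,0,0]
    - [-4.0,1.0,0,0]
    - [-4.0,1.0,0,0]
    - [-4.0,1.0,0,0]
    - [0,0,0,0]
    - [0,0,0,0]
    - [0,0,0,0]

```text
time_s: 24.05
eef_pos: [561.0, -235.1, 282.5]
ee_rot: [0.0, 0.766, 0.643, 0.0]
force: [0.3, -0.2, 0.2]
grip_width: 0.844
```

```bash
python3 - <<'E'
from h import *
for i in range(3):s=Cam("side")
t=Cam("top")
s.crop("s14.png",270,195,370,335,4);t.crop("t14.png",210,180,370,280,5)
print(s.proj([[570.2,46.2,103]]),t.proj([[570.2,46.2,103]]),readout.sense()["eef_pos"],readout.sense()["dq"].round(3))
E
```

```text
[[318.53679423 249.55724451]] [[283.35223919 232.53614264]] [ 561.08077705 -235.05146706  282.33180628] [-0.005  0.004 -0.002 -0.001  0.    -0.001]
```

View pics/s14.png

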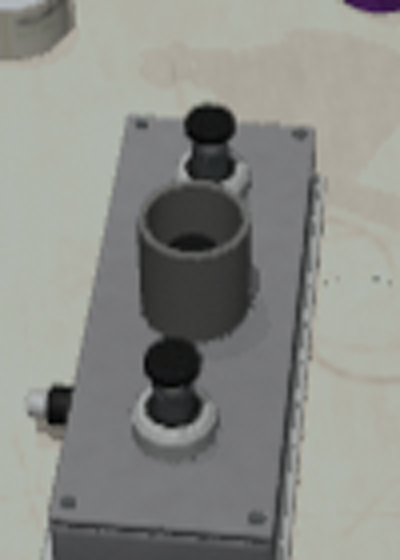

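View pics/t14.png

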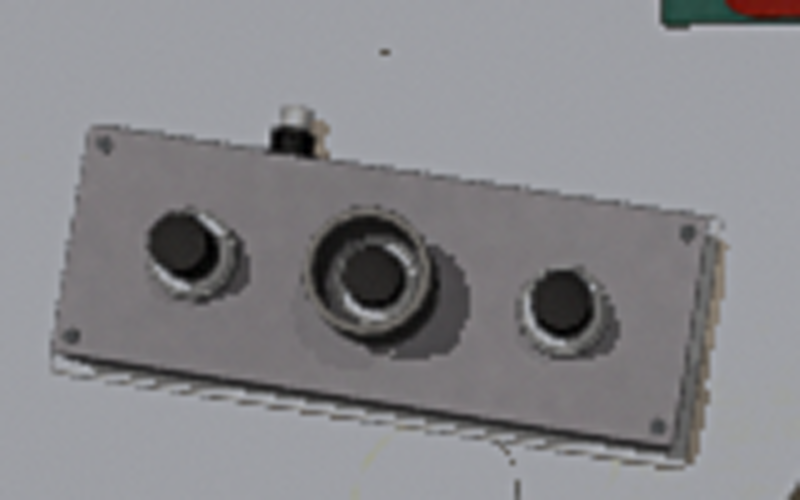

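```bash
python3 -c "
from rig import ctrl;print(ctrl.finish_job())"
```

```text
the job is handed in; nothing more can be done
None
```

The working key was the middle one. It is latched in, and the grey guard ring now stands round it on the box. The job was handed in at about 24 s of the 72 s allowed; the hand-in gave no verdict.

- **Right-hand key:** I pressed this one first. It stayed soft, at about 3.2 N over roughly 5 to 6 mm, and sprang back when I let it go.
- **Middle key:** It rose to about 7.3 N at around 2 mm, gave way and snapped in, with the force dropping to zero. I let go without pressing further. The picture after release showed its cap staying down.
- **Left-hand key:** I did not touch it.
- **Ring:** I picked the grey ring, not either of the two purple ones. Lowering it over the collar, I felt no contact until the box top, at about 1.8 N and the height I expected.
- **Last pictures:** The ring looks upright round the middle collar with the latched cap inside, and the gripper is well clear. In the side picture its rim sat about 1 pixel (1.5 to 2 mm) lower than I predicted, which is within the calibration error.
- **Surroundings:** I touched none of the other objects, but I did not take a separate final picture to check each one.

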